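# Re-sort four misplaced microscope objectives

## Task

All four microscope objectives have been put back in dishes of the wrong colour. Move them round, using the empty white dish as the free spot on the way, until each stands upright and released in the dish of its own colour and the white one is empty again. These are delicate optics: set each down gently, only in a dish and never on the bare bench, do not tip any over, and leave the glass bottle standing where it is.

Things in the scene. Friction and masses are not known exactly. Their poses are not given: they have to be found in the camera images.
- red_objective: Loose microscope objective standing upright, narrow lens end up: round steel barrel, 34 mm diameter, to 38 mm; red band (34 mm across, to 47 mm high, seen from above as a red ring); bare metal nose tapering from 21 to 16 mm. 62 mm tall, 0.1 to 0.21 kg. Origin: centre of its foot; z its axis, up. Starts in another colour's dish.
- yellow_objective: Loose microscope objective standing upright, narrow lens end up: round steel barrel, 34 mm diameter, to 38 mm; yellow band (34 mm across, to 47 mm high, seen from above as a yellow ring); bare metal nose tapering from 21 to 16 mm. 62 mm tall, 0.1 to 0.21 kg. Origin: centre of its foot; z its axis, up. Starts in another colour's dish.
- green_objective: Loose microscope objective standing upright, narrow lens end up: round steel barrel, 34 mm diameter, to 38 mm; green band (34 mm across, to 47 mm high, seen from above as a green ring); bare metal nose tapering from 21 to 16 mm. 62 mm tall, 0.1 to 0.21 kg. Origin: centre of its foot; z its axis, up. Starts in another colour's dish.
- blue_objective: Loose microscope objective standing upright, narrow lens end up: round steel barrel, 34 mm diameter, to 38 mm; blue band (34 mm across, to 47 mm high, seen from above as a blue ring); bare metal nose tapering from 21 to 16 mm. 62 mm tall, 0.1 to 0.21 kg. Origin: centre of its foot; z its axis, up. Starts in another colour's dish.
- red_dish: Red round parking dish, fixed to the bench: 72 mm outside diameter; flat black floor 58 mm across, 6 mm above the bench; red rim 10 mm above the bench. Origin: centre of its underside, on the bench; z up. Holds an objective of another colour at the start. Dish centres are at least 125 mm apart; which is where changes.
- yellow_dish: Yellow round parking dish, fixed to the bench: 72 mm outside diameter; flat black floor 58 mm across, 6 mm above the bench; yellow rim 10 mm above the bench. Origin: centre of its underside, on the bench; z up. Holds an objective of another colour at the start. Dish centres are at least 125 mm apart; which is where changes.
- green_dish: Green round parking dish, fixed to the bench: 72 mm outside diameter; flat black floor 58 mm across, 6 mm above the bench; green rim 10 mm above the bench. Origin: centre of its underside, on the bench; z up. Holds an objective of another colour at the start. Dish centres are at least 125 mm apart; which is where changes.
- blue_dish: Blue round parking dish, fixed to the bench: 72 mm outside diameter; flat black floor 58 mm across, 6 mm above the bench; blue rim 10 mm above the bench. Origin: centre of its underside, on the bench; z up. Holds an objective of another colour at the start. Dish centres are at least 125 mm apart; which is where changes.
- spare_dish: White round parking dish, fixed to the bench: 72 mm outside diameter; flat black floor 58 mm across, 6 mm above the bench; white rim 10 mm above the bench. Origin: centre of its underside, on the bench; z up. The spare: empty at the start, the free spot to use on the way, empty again at the end.
- bottle: Clear glass reagent bottle with blue cap and paper label, 56 mm in diameter, 130 mm tall, 0.3 kg, loose, standing to the left (+y) of the dishes; a bystander. Origin: centre of its underside. The other small things among the dishes are under 20 mm high.
Not all that is in view belongs to the job. There is more than one size of the blue_dish; the job needs the middle-sized.

How it is judged:
By the outcome, as a careful person would: the job done as asked, in the order asked, and still so for the second after the job is handed in, with the robot touching nothing.
It also fails if it takes over 128 s, if anything falls off the work surface, if the arm or the gripper's body presses on something with over 40 N, if the wrist force passes 120 N, or if a joint passes its speed limit or range.

## Robot

A 6-joint arm with a two-finger parallel gripper is mounted at the origin on the work surface. World frame = base frame: x ahead of the robot, y to its left, z up, the work surface at z = 0. Lengths are in m, angles in degrees, forces in N, time in s.
With the tool pointing down it reaches from about 0.4 to 0.825 m from the base axis. Payload 7 kg.
Tool frame: the origin (TCP) lies on the centre line of the jaws, within the pads' length; the fingertips stand 8 mm ahead of it and the grasp point (between the pads) lies 11 mm behind it (r.tcp_to_tips is the distance from the TCP to the fingertips, in m); z points along the fingers, y is the direction in which the jaws open and shut (so a half turn about z gives the same grasp; the last joint's range is limited). The gripper opens to 88 mm and grips with 3 to 60 N. Pads are 19 mm wide; open, the fingers measure 130 mm over their backs; the gripper's body (78 mm by 193 mm) begins 47 mm behind the grasp point.
Start: joints at [-51.962, 20.546, 0.682, 0, -70.136, -16.507], TCP at [0.248, -0.628, 0.235] pointing down, gripper open.
Joint ranges: [-176.03, 176.03], [-82.01, 121.73], [-58.28, 71.71], [-173.87, 95.51], [-174.79, -0.11], [-173.66, 173.66]. Speed limits (degrees/s): [136.94, 136.94, 172.46, 180, 180, 180].

## Interface

Orientations are given as [roll, pitch, yaw] about the fixed x, y, z axes, in that order (R = Rz(yaw) Ry(pitch) Rx(roll)).
In Python, from plant import r gives the robot as it stands.
- The arm moves only by the tool drive_tool, never from a script. Its argument "plan" is text: rows parted by semicolons, each of 4 numbers parted by spaces: the shift along the tool's x, y, z in cm, then the turn about the tool's z in rad. A call has 1 to 8 rows; each row is the pose to reach, as a shift and turn from the pose commanded when the call began, along the tool's axes at that moment; what a row does not reach only later rows make up. A row lasts 1/8 s, in which the tool goes at most 62.5 mm and 10.7 degrees, less where a joint would pass 70% of its speed; a pose out of reach is approached as far as the arm can. A call with a gripper value outside its range is refused whole. "fingers" is the closure, from -1 (fully open) to 1 (shut), set as the call begins (left out, the last holds). The fingers move at their own pace and stop on an object; "squeeze" is the grip in N (left out, the last holds). Time passes only in rows, so rows that repeat a pose let the fingers close. It gives the time, the measured TCP pose, the force and the opening at its end, in the units of the state.
- r.get_state(): the state, without advancing time (a new reading comes with each control period).
- r.capture(name): name is "side" or "top"; returns a dict with "frame" (420x560x3 uint8, red, green, blue), "fovy" (degrees; the focal length in pixels is half the picture's height over the tangent of half this angle, whatever the lens; pixels are square), "cx", "cy" (the principal point, pixels), "rvec" (rotation vector, rad) and "tvec" (3), from world to camera coordinates, as OpenCV has them. Camera axes: x right, y down, z forward; pixel columns grow to the right and rows downward; lengths in m; the calibration is good to about 2 mm. A picture is of the moment at which its call begins. There is no depth.
- r.close_job(): hands the job in, once; it reports no verdict.
The state is a dict: "time_s": time; "joints": joint angles; "qd": joint speeds; "joint_torque": joint torques, N m; "tcp_pos": TCP position; "eef_rot": TCP orientation; "contact_force": force on the tool from outside, world axes, zero at the start; "moment": the same for the moment, N m; "gripper_width": finger opening in m.
Only numpy, scipy, OpenCV 4.12 (cv2) and the standard library are available. Lean on these libraries where they do the work, as an engineer would, in place of code of your own. Each camera call takes 0.05 s, during which the arm holds its last target. There are 200 camera calls.

## Working session

There is one attempt and no reset: what is moved stays moved. The work goes in short steps, Python scripts to look and compute and a tool call to move; the robot and the scene stay as the last step left them, time stands still between calls to the robot, and variables do not carry over. Pictures are saved under pics/ and viewed, about 12 in all and at most 16, crops included, and the job is handed in when it is done.

Besides the shell and the picture viewer there is one more tool, called after "Request:" by a JSON object that holds its "method" and its "body". drive_tool: Moves the arm, as the interface text tells. Its arguments: {"type":"object","properties":{"plan":{"type":"string"},"fingers":{"type":"number"},"squeeze":{"type":"number"}},"required":["plan"]}

```bash
mkdir -p pics; ls
cat > h.py <<'E'
import numpy as np, cv2
from plant import r
def cam(n,save=None):
    c=r.capture(n)
    if save: cv2.imwrite('pics/'+save,cv2.cvtColor(c['frame'],cv2.COLOR_RGB2BGR))
    return c
def ray(c,u,v,z):
    f=c['frame'].shape[0]/2/np.tan(np.radians(c['fovy'])/2)
    R=cv2.Rodrigues(np.array(c['rvec'],float))[0]; t=np.array(c['tvec'],float).ravel()
    o=-R.T@t; d=R.T@np.array([(u-c['cx'])/f,(v-c['cy'])/f,1])
    return o+d*(z-o[2])/d[2]
E
python3 - <<'E'
from h import *
for n in('top','side'):
    c=cam(n,n+'0.png'); print({k:v for k,v in c.items() if k!='frame'})
print(r.get_state())
E
```

```text
pics
{'fovy': 57.71505485563143, 'cx': 281.2552843333923, 'cy': 208.7056623314826, 'rvec': array([ 2.21406307, -1.97269311,  0.2215165 ]), 'tvec': array([0.00654167, 0.49265882, 0.68046927])}
{'fovy': 51.99703377673084, 'cx': 275.3313540097391, 'cy': 205.99008263031078, 'rvec': array([ 0.50739947, -2.75123479,  1.10660676]), 'tvec': array([0.48958101, 0.09909527, 0.81297224])}
{'time_s': 0.1, 'joints': array([-5.19611159e+01,  2.05866454e+01,  6.39941954e-01, -1.59699131e-02,
       -7.01373326e+01, -1.65064405e+01]), 'qd': array([-0.17750832, -0.19749669,  0.0466721 ,  0.10484724, -0.0944966 ,
        0.06547336]), 'joint_torque': array([-1.52336746e-03, -5.84163880e+01,  2.93749166e+01,  7.01550096e+00,
        1.01061471e-02, -5.53364100e-05]), 'tcp_pos': array([ 0.24754989, -0.62751367,  0.23373666]), 'eef_rot': array([ 1.79915161e+02, -9.48357527e-03, -1.58472986e+02]), 'contact_force': array([ 0.00460753, -0.54463256, -0.12248266]), 'moment': array([-0.03021176, -0.0136237 , -0.04709696]), 'gripper_width': 0.08763300323113958}
```

View pics/top0.png

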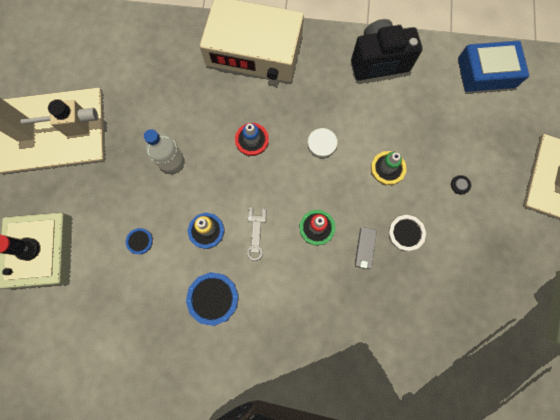

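View pics/side0.png

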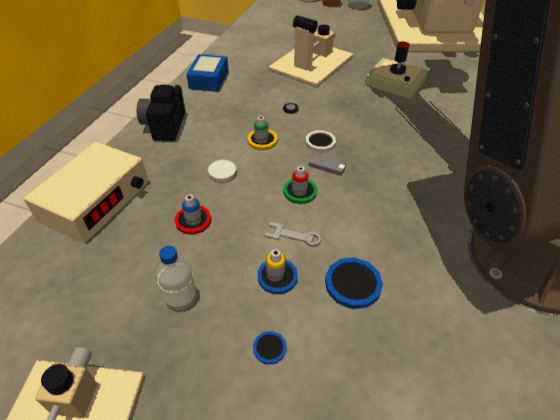

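The dishes and their contents, by top-view pixel:
- Red dish (252,139) holds blue.
- Yellow dish (389,167) holds green.
- Middle-sized blue dish (206,230) holds yellow.
- Green dish (318,227) holds red.
- White spare dish, with a black floor, is at (408,233) and is empty.

Things that could be mistaken for these: the small blue dish (139,240), the large blue dish (212,298), the solid white lid (322,143) and the black cap (460,184).

```bash
cat > m.py <<'E'
from h import *
HSV={'red':[(0,6),(174,180)],'yellow':[(20,33)],'green':[(50,80)],'blue':[(100,118)]}
def mask(c,col):
    h=cv2.cvtColor(c['frame'],cv2.COLOR_RGB2HSV); H,S,V=cv2.split(h)
    if col=='white': return (S<60)&(V>170)
    return np.any([(H>=a)&(H<=b) for a,b in HSV[col]],0)&(S>130)&(V>60)
def near(m,u,v,R):
    ys,xs=np.nonzero(m); k=np.hypot(xs-u,ys-v)<R; return xs[k],ys[k]
def circ(c,col,u,v,R=24):
    xs,ys=near(mask(c,col),u,v,R)
    P=np.array([ray(c,x,y,.010)[:2] for x,y in zip(xs,ys)])
    A=np.c_[2*P,np.ones(len(P))]; s=np.linalg.lstsq(A,(P**2).sum(1),rcond=None)[0]
    return s[:2],np.sqrt(s[2]+s[:2]@s[:2]),len(P)
def band(c,col,u,v,R=14,z=.0485):
    xs,ys=near(mask(c,col),u,v,R)
    hull=cv2.convexHull(np.c_[xs,ys].astype(np.int32)); M=cv2.moments(hull)
    p=(M['m10']/M['m00'],M['m01']/M['m00']); return ray(c,*p,z)[:2],np.round(p,1),len(xs)
E
python3 - <<'E'
from m import *
D={'red':((252,139),(193,218)),'yellow':((389,167),(263,138)),'blue':((206,230),(278,275)),'green':((318,227),(300,189)),'white':((408,233),(321,141))}
O={'blue':((251,129),(192,205)),'green':((394,158),(261,127)),'yellow':((204,224),(276,260)),'red':((319,222),(300,178))}
for i,n in enumerate(('top','side')):
    c=cam(n)
    for k,p in D.items(): print(n,k,'dish',circ(c,k,*p[i]))
    for k,p in O.items(): print(n,k,'obj',band(c,k,*p[i]))
    if i==0:
        print('bottle cap',ray(c,152,136,.13),'base',ray(c,172,165,0)); print('mid blue others',circ(c,'blue',139,240,20),circ(c,'blue',212,298,34))
        cv2.imwrite('pics/crop.png',cv2.resize(cv2.cvtColor(c['frame'][100:330,110:440],cv2.COLOR_RGB2BGR),None,fx=2.4,fy=2.4,interpolation=2))
E
```

```text
top red dish (array([0.6453366, 0.1459163]), np.float64(0.03279934880963221), 339)
top yellow dish (array([ 0.61374586, -0.14930742]), np.float64(0.03264570899009752), 350)
top blue dish (array([0.43733882, 0.21219609]), np.float64(0.0324239441936775), 314)
top green dish (array([ 0.46939747, -0.01218305]), np.float64(0.03154262563887184), 14)
top white dish (array([ 0.47983004, -0.1947944 ]), np.float64(0.03335141256693226), 413)
top blue obj (array([0.64237777, 0.14471367]), array([250.3, 132.2]), 84)
top green obj (array([ 0.6133579 , -0.14648531]), array([392.1, 161. ]), 49)
top yellow obj (array([0.44166356, 0.21031169]), array([202.8, 224.5]), 133)
top red obj (array([ 0.47183437, -0.01146027]), array([318.6, 222.2]), 145)
bottle cap [0.57899331 0.30906063 0.13      ] base [0.56959481 0.3075902  0.        ]
mid blue others (array([0.40024009, 0.34252423]), np.float64(0.023299620818086706), 193) (array([0.30557599, 0.17844088]), np.float64(0.044571717154035295), 738)
side red dish (array([0.64602705, 0.14853422]), np.float64(0.03312849627410829), 379)
side yellow dish (array([ 0.61427228, -0.1459967 ]), np.float64(0.033658222070712625), 269)
side blue dish (array([0.43860296, 0.21519031]), np.float64(0.032704091958813616), 424)
side green dish (array([ 0.47078868, -0.00819626]), np.float64(0.03280597923290027), 278)
side white dish (array([ 0.48070818, -0.19473765]), np.float64(0.03330890650538495), 153)
side blue obj (array([0.6454996 , 0.14759865]), array([190.2, 205.1]), 102)
side green obj (array([ 0.61717189, -0.1463305 ]), array([260.6, 125. ]), 66)
side yellow obj (array([0.44343373, 0.21274124]), array([275.1, 260.3]), 173)
side red obj (array([ 0.47238832, -0.00877081]), array([299.9, 176.1]), 109)
```

View pics/crop.png

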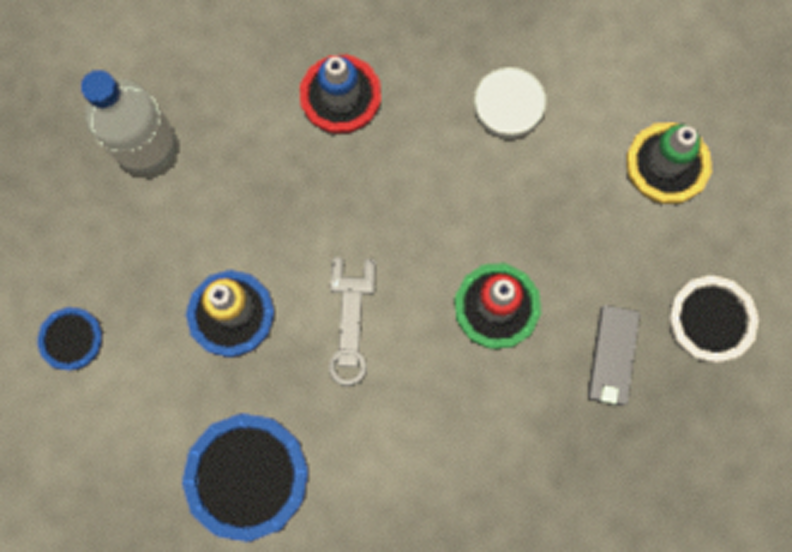

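The crop confirms the choice. The middle blue dish has a rim radius of about 32.5 mm, against 23 and 45 mm for the decoys. The objectives form a 4-cycle, so the order is: green to spare, yellow to yellow, blue to blue, red to red, green to green.

I'll approach green first, turning to yaw 180 so the tool axes line up with the world.

Request:
{"method": "drive_tool", "body": {"plan": "-4 2.4 0 0.05;-9 5.5 0 0.15;-14 8.5 0 0.25;-19 11.5 0 0.35;-24.2 14.6 0 0.376;-29.4 17.8 0 0.376;-34.6 20.9 0 0.376;-38 23 0 0.376", "fingers": -1}}

```text
time_s: 1.2
tcp_pos: [0.5181, -0.2722, 0.2346]
eef_rot: [180.0, 0.0, -179.9]
contact_force: [0.4, -0.6, -0.0]
gripper_width: 0.0875
```

Request:
{"method": "drive_tool", "body": {"plan": "-3 4 2;-6.5 8.4 4"}}

```text
validation failed for argument at $.pl...
```

Request:
{"method": "drive_tool", "body": {"plan": "0 0 0 0"}}

```text
time_s: 1.32
tcp_pos: [0.5183, -0.2722, 0.2343]
eef_rot: [180.0, -0.0, -179.8]
contact_force: [-0.7, -0.2, 0.0]
gripper_width: 0.0878
```

Request:
{"method": "drive_tool", "body": {"plan": "-3 4 2 0;-6.5 8.3 4 0;-9.7 12.6 7 0;-9.7 12.6 11 0;-9.7 12.6 14.5 0;-9.7 12.6 17.5 0;-9.7 12.6 19.5 0;-9.7 12.6 20.4 0"}}

```text
time_s: 2.33
tcp_pos: [0.6128, -0.1492, 0.0292]
eef_rot: [-180.0, -0.1, 179.9]
contact_force: [0.6, 0.2, 1.0]
gripper_width: 0.0877
```

Request:
{"method": "drive_tool", "body": {"plan": "0 0 0 0;0 0 0 0;0 0 0 0;0 0 0 0;0 0 0 0;0 0 0 0", "fingers": 1, "squeeze": 15}}

```text
time_s: 3.08
tcp_pos: [0.6138, -0.1484, 0.0307]
eef_rot: [180.0, 0.0, 180.0]
contact_force: [-0.2, 1.6, 1.1]
gripper_width: 0.0334
```

Request:
{"method": "drive_tool", "body": {"plan": "0 0 -1 0;0 0 -3 0;1 -0.3 -5 0;4 -1.4 -5 0;7.5 -2.6 -5 0;11 -3.8 -5 0;13 -4.5 -5 0;13.4 -4.65 -5 0"}}

```text
time_s: 4.08
tcp_pos: [0.4789, -0.1954, 0.0814]
eef_rot: [180.0, 0.1, 179.9]
contact_force: [0.6, -0.7, -1.9]
gripper_width: 0.0332
```

Request:
{"method": "drive_tool", "body": {"plan": "0 0 1.5 0;0 0 3 0;0 0 4 0;0 0 4.5 0;0 0 4.75 0;0 0 4.9 0;0 0 4.95 0;0 0 4.95 0"}}

```text
time_s: 5.08
tcp_pos: [0.48, -0.195, 0.0313]
eef_rot: [-180.0, 0.0, 180.0]
contact_force: [0.6, 0.1, -2.8]
gripper_width: 0.0328
```

Request:
{"method": "drive_tool", "body": {"plan": "0 0 0.05 0;0 0 0.1 0;0 0 0.1 0"}}

```text
time_s: 5.45
tcp_pos: [0.4801, -0.1949, 0.0305]
eef_rot: [-180.0, 0.0, -180.0]
contact_force: [-1.3, 1.5, 4.4]
gripper_width: 0.0327
```

Request:
{"method": "drive_tool", "body": {"plan": "0 0 0 0;0 0 0 0;0 0 0 0;0 0 0 0;0 0 -1 0;0 0 -4 0;0 0 -8 0;0 0 -10 0", "fingers": -1}}

```text
time_s: 6.45
tcp_pos: [0.4808, -0.1951, 0.133]
eef_rot: [-180.0, 0.2, -180.0]
contact_force: [-0.2, -0.3, -0.4]
gripper_width: 0.0875
```

Run:
```python
from m import *
c=cam('side','s1.png'); print(band(c,'green',321,130,16))
c=cam('top'); print(band(c,'green',408,225,18))
```

```text
(array([ 0.48360539, -0.19130327]), array([320. , 126.5]), 56)Traceback (most recent call last):
  File "<stdin>", line 3, in <module>
  File "m.py", line 17, in band
    p=(M['m10']/M['m00'],M['m01']/M['m00']); return ray(c,*p,z)[:2],np.round(p,1),len(xs)
       ~~~~~~~~^~~~~~~~~
ZeroDivisionError: float division by zero
```

View pics/s1.png

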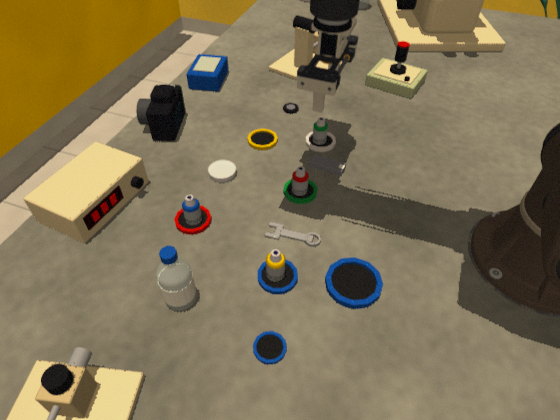

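Green stands upright in the white dish at (320,128), and the yellow dish at (262,138) is empty. Yellow is next.

Request:
{"method": "drive_tool", "body": {"plan": "0.3 3 0 0;0.8 8.5 0 0;1.4 14.5 0 0;2 20.5 0 0;2.5 26.5 0 0;3 32.5 0 0;3.5 38 0 0;3.8 40.6 0 0"}}

```text
time_s: 7.55
tcp_pos: [0.4413, 0.2136, 0.1299]
eef_rot: [180.0, -0.0, -179.9]
contact_force: [0.4, 0.8, 0.7]
gripper_width: 0.0873
```

Request:
{"method": "drive_tool", "body": {"plan": "0 0 0.5 0;0 0 3 0;0 0 6 0;0 0 8.5 0;0 0 9.6 0;0 0 9.9 0;0 0 9.9 0"}}

```text
time_s: 8.43
tcp_pos: [0.4422, 0.2111, 0.0315]
eef_rot: [180.0, 0.0, 180.0]
contact_force: [-0.2, -0.4, 0.3]
gripper_width: 0.0875
```

Request:
{"method": "drive_tool", "body": {"plan": "0 0 0 0;0 0 0 0;0 0 0 0;0 0 0 0;0 0 0 0;0 0 0 0", "fingers": 1}}

```text
time_s: 9.18
tcp_pos: [0.4419, 0.211, 0.031]
eef_rot: [-180.0, -0.0, 180.0]
contact_force: [0.7, -0.8, 0.4]
gripper_width: 0.0332
```

Request:
{"method": "drive_tool", "body": {"plan": "0 0 -1 0;0 0 -3.5 0;0 0 -6.5 0;-0.5 -1 -8 0;-2.4 -5 -8 0;-4.8 -10 -8 0;-7.2 -15 -8 0;-9.6 -20 -8 0"}}

```text
time_s: 10.18
tcp_pos: [0.5385, 0.0095, 0.1119]
eef_rot: [180.0, 0.0, -180.0]
contact_force: [1.4, 1.1, -1.4]
gripper_width: 0.0329
```

Request:
{"method": "drive_tool", "body": {"plan": "-2.4 -5 0 0;-4.8 -10 0 0;-6.7 -14 0 0;-7.6 -15.7 0 0;-7.6 -15.85 0 0;-7.6 -15.85 2 0;-7.6 -15.85 4.5 0;-7.6 -15.85 6.5 0"}}

```text
time_s: 11.18
tcp_pos: [0.6131, -0.1461, 0.0457]
eef_rot: [180.0, -0.0, -179.9]
contact_force: [0.0, -0.0, -1.6]
gripper_width: 0.0329
```

Request:
{"method": "drive_tool", "body": {"plan": "0 0 0.6 0;0 0 1 0;0 0 1.25 0;0 0 1.4 0;0 0 1.5 0;0 0 1.5 0"}}

```text
time_s: 11.92
tcp_pos: [0.6138, -0.1475, 0.0312]
eef_rot: [180.0, 0.0, 180.0]
contact_force: [-0.3, 0.1, -1.8]
gripper_width: 0.0328
```

Request:
{"method": "drive_tool", "body": {"plan": "0 0 0.05 0;0 0 0.1 0;0 0 0.1 0"}}

```text
time_s: 12.3
tcp_pos: [0.614, -0.1476, 0.031]
eef_rot: [-180.0, 0.0, -180.0]
contact_force: [-1.9, -0.1, 5.9]
gripper_width: 0.0329
```

Request:
{"method": "drive_tool", "body": {"plan": "0 0 0 0;0 0 0 0;0 0 0 0;0 0 0 0;0 0 -1 0;0 0 -4 0;0 0 -8 0;0 0 -10 0", "fingers": -1}}

```text
time_s: 13.3
tcp_pos: [0.6149, -0.1476, 0.1333]
eef_rot: [-180.0, 0.2, -180.0]
contact_force: [0.3, 0.4, 0.5]
gripper_width: 0.0877
```

Request:
{"method": "drive_tool", "body": {"plan": "-0.3 3 0 0;-0.9 9 0 0;-1.5 15 0 0;-2.1 21 0 0;-2.7 26.5 0 0;-3 29.4 0 0;-3 29.4 1 0;-3 29.4 4 0"}}

```text
time_s: 14.3
tcp_pos: [0.6449, 0.1471, 0.0915]
eef_rot: [179.9, 0.2, -180.0]
contact_force: [-0.6, -0.5, -0.3]
gripper_width: 0.0877
```

Request:
{"method": "drive_tool", "body": {"plan": "0 0 3 0;0 0 5 0;0 0 5.8 0;0 0 5.9 0;0 0 5.9 0"}}

```text
time_s: 14.92
tcp_pos: [0.6444, 0.1465, 0.032]
eef_rot: [180.0, 0.1, 180.0]
contact_force: [-0.0, 0.6, 1.1]
gripper_width: 0.0876
```

Request:
{"method": "drive_tool", "body": {"plan": "0 0 0 0;0 0 0 0;0 0 0 0;0 0 0 0;0 0 0 0;0 0 0 0", "fingers": 1}}

```text
time_s: 15.68
tcp_pos: [0.6438, 0.1464, 0.0311]
eef_rot: [-180.0, -0.0, 180.0]
contact_force: [0.8, -0.3, -1.8]
gripper_width: 0.0333
```

The straight line to the blue dish passes near the bottle, so I'll move in x first and then y.

Request:
{"method": "drive_tool", "body": {"plan": "0 0 -1 0;0 0 -3.5 0;1 0 -6 0;4 0 -7 0;9 0 -7 0;14 0 -7 0;18.5 1 -7 0;20.6 3 -7 0"}}

```text
time_s: 16.68
tcp_pos: [0.4357, 0.1759, 0.1018]
eef_rot: [180.0, -0.0, 180.0]
contact_force: [0.7, 1.5, -1.1]
gripper_width: 0.0329
```

Request:
{"method": "drive_tool", "body": {"plan": "0 2.5 0 0;0 3.7 0 0;0 3.7 1 0;0 3.7 3 0;0 3.7 5 0;0 3.7 6.2 0;0 3.7 6.7 0;0 3.7 6.9 0"}}

```text
time_s: 17.68
tcp_pos: [0.438, 0.2134, 0.0319]
eef_rot: [-180.0, -0.0, 180.0]
contact_force: [-0.4, 0.3, -1.4]
gripper_width: 0.033
```

Request:
{"method": "drive_tool", "body": {"plan": "0 0 0.05 0;0 0 0.1 0;0 0 0.15 0;0 0 0.2 0;0 0 0.2 0"}}

```text
time_s: 18.3
tcp_pos: [0.4382, 0.2137, 0.0308]
eef_rot: [180.0, 0.0, -180.0]
contact_force: [-2.3, -2.1, 5.9]
gripper_width: 0.033
```

Request:
{"method": "drive_tool", "body": {"plan": "0 0 0 0;0 0 0 0;0 0 0 0;0 0 0 0;0 0 -1 0;0 0 -4 0;0 0 -8 0;0 0 -10 0", "fingers": -1}}

```text
time_s: 19.3
tcp_pos: [0.4386, 0.2142, 0.1329]
eef_rot: [179.9, 0.1, -180.0]
contact_force: [0.6, -0.0, -0.9]
gripper_width: 0.0874
```

Request:
{"method": "drive_tool", "body": {"plan": "-0.5 -3 0 0;-1.3 -9 0 0;-2.3 -15 0 0;-3.1 -20.5 0 0;-3.4 -22.4 0 0;-3.4 -22.4 1 0;-3.4 -22.4 4 0;-3.4 -22.4 7 0"}}

```text
time_s: 20.3
tcp_pos: [0.472, -0.0097, 0.0596]
eef_rot: [180.0, 0.1, -180.0]
contact_force: [0.4, -0.3, -0.2]
gripper_width: 0.0879
```

Request:
{"method": "drive_tool", "body": {"plan": "0 0 2 0;0 0 2.8 0;0 0 2.95 0;0 0 2.95 0"}}

```text
time_s: 20.8
tcp_pos: [0.4723, -0.0101, 0.0312]
eef_rot: [180.0, 0.1, -180.0]
contact_force: [0.3, -0.4, 0.2]
gripper_width: 0.088
```

Request:
{"method": "drive_tool", "body": {"plan": "0 0 0 0;0 0 0 0;0 0 0 0;0 0 0 0;0 0 0 0;0 0 0 0", "fingers": 1}}

```text
time_s: 21.55
tcp_pos: [0.4718, -0.0105, 0.0305]
eef_rot: [-180.0, -0.0, 180.0]
contact_force: [0.5, -1.2, -1.0]
gripper_width: 0.0333
```

Request:
{"method": "drive_tool", "body": {"plan": "0 0 -1 0;0 0 -3.5 0;-1 1 -6 0;-4 3.6 -7 0;-8 7.2 -7 0;-12 10.8 -7 0;-15.5 14 -7 0;-17.4 15.7 -7 0"}}

```text
time_s: 22.55
tcp_pos: [0.6473, 0.1481, 0.1007]
eef_rot: [-180.0, 0.0, -180.0]
contact_force: [-0.7, -1.3, -2.0]
gripper_width: 0.0329
```

Request:
{"method": "drive_tool", "body": {"plan": "0 0 0 0;0 0 1 0;0 0 3 0;0 0 5 0;0 0 6.2 0;0 0 6.7 0;0 0 6.9 0;0 0 6.95 0"}}

```text
time_s: 23.55
tcp_pos: [0.6461, 0.1466, 0.0316]
eef_rot: [180.0, 0.0, 180.0]
contact_force: [-0.2, -0.4, -0.5]
gripper_width: 0.0327
```

Request:
{"method": "drive_tool", "body": {"plan": "0 0 0.05 0;0 0 0.1 0;0 0 0.1 0"}}

```text
time_s: 23.92
tcp_pos: [0.6461, 0.1466, 0.0305]
eef_rot: [180.0, 0.0, 180.0]
contact_force: [0.3, -0.1, 1.9]
gripper_width: 0.0327
```

Request:
{"method": "drive_tool", "body": {"plan": "0 0 0 0;0 0 0 0;0 0 0 0;0 0 0 0;0 0 -1 0;0 0 -4 0;0 0 -8 0;0 0 -10 0", "fingers": -1}}

```text
time_s: 24.92
tcp_pos: [0.647, 0.1469, 0.1335]
eef_rot: [179.9, 0.2, -180.0]
contact_force: [-0.7, -0.3, -0.5]
gripper_width: 0.0876
```

Request:
{"method": "drive_tool", "body": {"plan": "1.5 -3 0 0;4 -8 0 0;6.5 -13.4 0 0;9 -18.6 0 0;11.5 -23.8 0 0;14 -29 0 0;16 -33 0 0;16.6 -34.2 0 0"}}

```text
time_s: 25.92
tcp_pos: [0.4786, -0.1974, 0.131]
eef_rot: [-180.0, 0.1, 179.8]
contact_force: [-0.1, 0.9, 1.1]
gripper_width: 0.0879
```

Request:
{"method": "drive_tool", "body": {"plan": "0 0 0.5 0;0 0 3 0;0 0 6 0;0 0 8.5 0;0 0 9.7 0;0 0 9.95 0;0 0 9.95 0"}}

```text
time_s: 26.8
tcp_pos: [0.4805, -0.1953, 0.0311]
eef_rot: [-180.0, 0.0, -180.0]
contact_force: [0.2, 0.1, -0.4]
gripper_width: 0.0878
```

Request:
{"method": "drive_tool", "body": {"plan": "0 0 0 0;0 0 0 0;0 0 0 0;0 0 0 0;0 0 0 0;0 0 0 0", "fingers": 1}}

```text
time_s: 27.55
tcp_pos: [0.4798, -0.1954, 0.0305]
eef_rot: [180.0, -0.0, 180.0]
contact_force: [1.0, 1.4, 0.1]
gripper_width: 0.0332
```

Request:
{"method": "drive_tool", "body": {"plan": "0 0 -1 0;0 0 -3.5 0;0 1 -5 0;0.2 5 -5 0;0.5 10 -5 0;0.8 15 -5 0;1 18 -5 0;1 18.6 -5 0"}}

```text
time_s: 28.55
tcp_pos: [0.4697, -0.0074, 0.0811]
eef_rot: [180.0, 0.0, -179.9]
contact_force: [0.9, -0.2, -1.3]
gripper_width: 0.0331
```

Request:
{"method": "drive_tool", "body": {"plan": "0 0 0 0;0 0 1.5 0;0 0 3 0;0 0 4.2 0;0 0 4.7 0;0 0 4.9 0;0 0 4.95 0;0 0 4.95 0"}}

```text
time_s: 29.55
tcp_pos: [0.4701, -0.0094, 0.0314]
eef_rot: [180.0, 0.0, 180.0]
contact_force: [0.2, 0.6, -1.7]
gripper_width: 0.033
```

Request:
{"method": "drive_tool", "body": {"plan": "0 0 0.05 0;0 0 0.1 0;0 0 0.1 0"}}

```text
time_s: 29.92
tcp_pos: [0.4701, -0.0093, 0.0304]
eef_rot: [180.0, 0.0, -180.0]
contact_force: [-0.4, 1.3, 4.6]
gripper_width: 0.033
```

Next I'll release, rise, and move back clear towards the start so the cameras can see.

Request:
{"method": "drive_tool", "body": {"plan": "0 0 0 0;0 0 0 0;0 0 0 0;0 0 0 0;0 0 -1 0;0 0 -4 0;0 0 -8 0;0 0 -12 0", "fingers": -1}}

```text
time_s: 30.92
tcp_pos: [0.4696, -0.0096, 0.152]
eef_rot: [180.0, 0.0, 180.0]
contact_force: [1.3, 1.0, -1.2]
gripper_width: 0.0879
```

Request:
{"method": "drive_tool", "body": {"plan": "0 -4 -3 0;0 -10 -6 0;0 -16 -8 0;0 -22 -8 0;0 -28 -8 0;0 -34 -8 0;0 -38 -8 0;0 -40 -8 0"}}

```text
time_s: 31.92
tcp_pos: [0.4691, -0.4114, 0.2302]
eef_rot: [180.0, -0.0, 179.9]
contact_force: [-0.0, 0.3, 0.1]
gripper_width: 0.0877
```

Run:
```python
from m import *
t=cam('top','t2.png'); s=cam('side','s2.png')
for k,d in {'red':((251,129),(192,205)),'yellow':((394,158),(261,127)),'blue':((204,224),(276,260)),'green':((319,222),(300,178))}.items(): pass
cv2.imwrite('pics/both.png',np.vstack([cv2.resize(cv2.cvtColor(x,cv2.COLOR_RGB2BGR),None,fx=2,fy=2,interpolation=2) for x in (t['frame'][105:255,110:450],s['frame'][95:245,150:490])]))
```

```text
(no output)
```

View pics/t2.png

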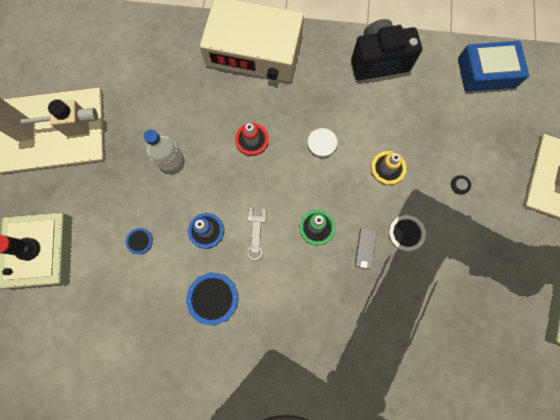

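View pics/s2.png

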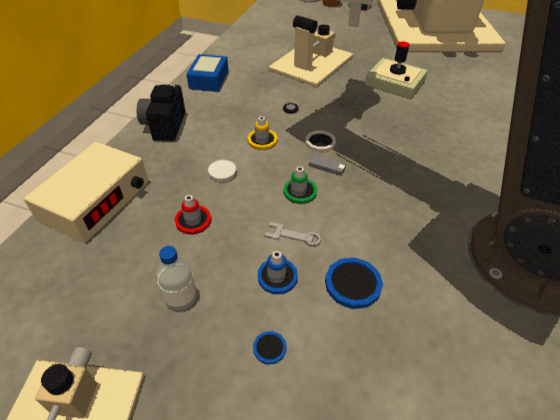

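Both views show each objective upright in the dish of its own colour. In the top view they are at red (252,136), yellow (391,164), blue (204,228) and green (318,225). The white dish (408,233) is empty and the bottle (162,150) has not moved.

```bash
python3 -c "
from plant import r
print(r.close_job())"
```

```text
the job is handed in; nothing more can be done
None
```

All four microscope objectives now stand upright and released in the dishes of their own colour, and the white dish is empty again. I moved green to the spare dish, then yellow, blue and red to their own dishes, and last green from the spare to its own. For blue I used the middle-sized of the three blue dishes.

- **Last checks:** The final top and side pictures show all four objectives in place and the bottle standing where it was. I judged the end positions by eye and did not measure them.
- **Forces and time:** The highest set-down force in the readings was about 6 N. The job took about 32 s of the 128 s allowed.
- **Checks that failed or disagreed:** A mid-job top-view check of green in the spare dish failed because no green band was found, so I relied on the side picture. The top and side views also differed by 2 to 4 mm on most positions; I used their average.
- **Other:** One early move was refused for a formatting mistake, and the arm did not move.

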